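Slide the press plate off its sprung bed and lay it on the glued boxes

ROBOT

A 6-joint arm with a two-finger parallel gripper is mounted at the origin on the work surface. World frame = base frame: x ahead of the robot, y to its left, z up, the work surface at z = 0. Lengths are in m, angles in degrees, forces in N, time in s.
With the tool pointing down it reaches from about 0.325 to 0.85 m from the base axis. Payload 15.5 kg.
Tool frame: the origin (TCP) lies at the very end of the fingers, on their centre line; the grasp point (between the pads) lies arm.grip_depth behind it (arm.grip_depth is the distance from the TCP to the grasp point, in m); z points along the fingers, y is the line along which they close (so a half turn about z gives the same grasp; the last joint's range is limited). The gripper opens to 91 mm and grips with 3 to 60 N. Pads are 32 mm wide; open, the fingers measure 118 mm over their backs; the gripper's body (76 mm by 178 mm) begins 60 mm behind the grasp point.
Start: joints at [67.981, 28.281, 77.091, -0, 74.628, -5.472], TCP at [0.178, 0.599, 0.214] pointing down, gripper open.
Joint ranges: [-166.48, 166.48], [-47.26, 123.95], [12.59, 153.08], [-70.14, 250.14], [6.76, 159.57], [-176.63, 176.63]. Speed limits (degrees/s): [108.29, 108.29, 147.25, 172.46, 172.46, 172.46].

INTERFACE

Orientations are given as a 3x3 rotation matrix whose columns are the frame's x, y, z axes.
In Python, from rig import arm gives the robot as it stands. Calls block until the motion is done:
- arm.move_to(position, orientation): joint-space move of the TCP to a pose.
- arm.move_l(position, orientation=None, feed=0.15): straight line of the TCP; orientation=None keeps the orientation; feed is the mean speed in m/s.
- arm.move_joints(angles): joint-space move.
- arm.grip(opening): finger opening in m; the grip force is fixed at half the most; returns when the fingers have stopped.
- arm.sleep(seconds).
- arm.solve_ik(position, orientation): joint angles nearest the present ones, or None.
- arm.snapshot(name): name is "side" or "top" or "wrist"; returns the picture (400x640x3 uint8, red, green, blue); there is no depth.
- arm.get_calibration(name): a dict with "intrinsics" (3x3 intrinsics, pixels), "cam_to_world" (4x4, takes a point from camera to world coordinates). Camera axes: x right, y down, z forward; pixel columns grow to the right and rows downward; lengths in m; the calibration is good to about 2 mm. The wrist camera is an equidistant fisheye: a pixel r from the principal point sees the ray r / f radians off the axis. A picture is of the moment at which its call begins: read the wrist's pose just before it. get_calibration takes no time and is no camera call; for the wrist camera it gives the pose at the moment of the call.
A pose or a line that the arm cannot do raises arm.Unreachable and nothing moves.
- arm.sign_off(): hands the job in; it is judged then, once.
Readings, each from a call of its own:
- arm.current_t(): time.
- arm.current_joint_positions(): joint angles.
- arm.current_dq(): joint speeds.
- arm.current_tau(): joint torques, N m.
- arm.current_ee_pos(): TCP position.
- arm.current_tool_rot(): TCP orientation.
- arm.current_force(): force on the tool from outside, world axes, zero at the start.
- arm.current_torque(): the same for the moment, N m.
- arm.current_width(): finger opening in m.
- arm.current_grasp_force(): force on a finger pad.
Only numpy, scipy, OpenCV 4.12 (cv2) and the standard library are available. Lean on these libraries where they do the work, as an engineer would, in place of code of your own. Each camera call takes 0.05 s, during which the arm holds its last target. There are 200 camera calls.

TASK

Press lightly on the blue steel press plate and slide it out over the open lip of its feeder until a good third of it sticks out, let it rest there, then take it by the overhanging end and lay it flat, centred and lengthwise along the row of three freshly wrapped boxes in the gluing jig, so that it presses them while the glue sets. Be gentle: never lean hard on the feeder or on the boxes (15 N is already too much on the plate in the feeder), do not drop the plate, and leave the loose things around them where they are.

Things in the scene. Friction and masses are not known exactly. Their poses are not given: they have to be found in the camera images.
- plate: Blue flat steel press plate, 150 x 60 x 3 mm, 0.20 to 0.30 kg, ends alike. Origin: centre of its underside; x along its length, y across, z up. Starts lying lengthwise on the feeder's bed, 2 mm clear of the fences, one end just behind the lip; the fences stand 4 mm above its top, so it cannot be gripped there. Closed fingertips pressing with 8 to 10 N drag it; less may slip.
- feeder: Fixed wooden feeder stand. Origin: centre of its underside; -x is its open end (lip at x = -80 mm), +x end has a 100 mm high back wall (inner face x = +91 mm). Side fences along x: inner faces 64 mm apart, 10 mm thick, tops 87 mm above the table, ending 3 mm or less from the lip. The bed lies between them. Before the lip it is free down to the table.
- bed: Dark bed under the plate, 170 x 62 mm, top 80 mm up at rest. Origin on its hinge at the feeder's back (feeder x = +90 mm), the lip at its x = -170 mm. Sprung up against a stop: pushed, it turns and the lip sinks (45 N m/rad after some 0.15 N m preload, at most 0.12 rad): stiff near the hinge (12 N/mm at 60 mm), soft near the lip (2 N/mm at 145 mm).
- lip (a point): Middle of the top edge of the bed's lip at rest, 80 mm above the table, on the feeder (does not move with the bed). Axes as the feeder: -x points outward over the edge, y across. The plate's overhang is 75 mm minus the x of its centre in this frame.
- jig: Fixed gluing jig: wooden base 200 x 100 mm; on it a sprung deck with three kraft boxes in orange wraps fixed in a row along x, each 46 (x) x 50 (y) x 44 mm at 49 mm pitch; low stops (44 mm above the table) at the row's ends. Origin: centre of the base's underside; x along the row. The deck stays up under the plate alone; pressed harder (some 6 N more) it sinks 1 mm per 3 N, 9 mm at most.
- jig_top (a point): Centre of the top of the row of boxes, 68 mm above the table, x along the row: where the centre of the plate's underside belongs (either way round). The plate is 10 mm wider than the row and 6 mm longer.
- soapbox: Loose finished box, kraft cardboard with orange wrap, 46 x 50 x 44 mm, origin under its centre. Leave alone.
- gluebowl: Loose steel glue bowl, 76 mm across, 30 mm high, origin under its centre. Leave alone.
- taperoll: Loose yellow roll of tape lying flat, 80 mm across, 25 mm high, origin under its centre. Leave alone.
Mind the look-alikes: they are no part of the job. Several things have the shape of the plate; the one meant has the colours described above. Leave any green look-alike of the feeder alone.

How it is judged (in metres and radians):
On the way, in this order (a step that is already met when the one before it is completed fails the run):
1. the plate rests on the feeder, let go, with at least 45 mm sticking out over the lip (x of plate in the frame of lip between -0.005 and 0.03 m and angle between plate's own z axis and vertical below 0.05 rad and contact force between plate and feeder above 0.3 N and contact force between the fingers and plate below 0.1 N), for 0.2 s.
2. the plate is carried clear of the feeder in the gripper (height (world z) of plate above 0.1 m and contact force between the fingers and plate above 1 N and contact force between plate and feeder below 0.05 N), for 0.2 s.
At the end, for the whole second after the job is handed in: The plate lies released, flat (within 0.05 rad, 4 mm in height) and still on the tops of the three boxes in the jig, its centre within 12 mm of the middle of the row and its length within 0.15 rad of the row (horizontal distance between plate and jig_top below 0.012 m and angle between the x axis of plate and the x axis of jig_top, either way round below 0.15 rad and z of plate in the frame of jig_top between -0.004 and 0.004 m and angle between plate's own z axis and vertical below 0.05 rad and linear speed of plate below 0.02 m/s and contact force between plate and jig above 0.3 N and contact force between the fingers and plate below 0.05 N); the robot touches nothing.
It fails at once if the plate is pressed on the feeder with more than 15 N (contact force between plate and feeder above 15 N).
It fails at once if the fingers or arm lean on the feeder with more than 15 N (contact force between any of the fingers, the arm and feeder above 15 N).
It fails at once if the glued boxes are loaded with more than 20 N (contact force between anything else and jig above 20 N).
It fails at once if the plate falls below the box tops (height (world z) of plate below 0.045 m).
It fails at once if a loose thing nearby is moved by more than 20 mm (distance of any of soapbox, gluebowl, taperoll from where it was at the start of the episode above 0.02 m).
It also fails if it takes over 64 s, if anything falls off the work surface, if the arm or the gripper's body presses on something with over 40 N, if the wrist force passes 120 N, or if a joint passes its speed limit or range.

## Working session

There is one attempt and no reset: what is moved stays moved. The work goes in short steps, each a Python script; the robot and the scene stay as the last script left them, time stands still between calls to the robot, and variables do not carry over. Pictures are saved under pics/ and viewed, at most 10 in all, crops included, and the job is handed in when it is done.

```bash
mkdir -p pics; ls
python3 - <<'E'
from rig import arm
import cv2,numpy as np
np.set_printoptions(precision=4,suppress=True)
for n in("top","side"):
    cv2.imwrite(f"pics/{n}0.png",arm.snapshot(n)[:,:,::-1])
    print(n,arm.get_calibration(n))
print(arm.get_calibration("wrist"),arm.grip_depth,arm.current_t(),arm.current_tool_rot())
E
```

```text
pics
top {'intrinsics': array([[393.5503,   0.    , 324.5205],
       [  0.    , 393.5503, 196.8705],
       [  0.    ,   0.    ,   1.    ]]), 'cam_to_world': array([[-0.0201, -0.9857,  0.1675,  0.2298],
       [-0.9996,  0.0228,  0.0142, -0.0603],
       [-0.0178, -0.1671, -0.9858,  1.334 ],
       [ 0.    ,  0.    ,  0.    ,  1.    ]])}
side {'intrinsics': array([[437.6778,   0.    , 316.3553],
       [  0.    , 437.6778, 195.3933],
       [  0.    ,   0.    ,   1.    ]]), 'cam_to_world': array([[ 0.7558, -0.4365,  0.4881, -0.138 ],
       [-0.6548, -0.5008,  0.566 , -0.7464],
       [-0.0027, -0.7474, -0.6643,  0.8938],
       [ 0.    ,  0.    ,  0.    ,  1.    ]])}
{'intrinsics': array([[309.7069,   0.    , 314.9302],
       [  0.    , 309.7069, 198.0721],
       [  0.    ,   0.    ,   1.    ]]), 'cam_to_world': array([[ 0.2854,  0.9158,  0.2826,  0.0979],
       [ 0.9584, -0.2722, -0.0858,  0.6229],
       [-0.0016,  0.2953, -0.9554,  0.385 ],
       [ 0.    ,  0.    ,  0.    ,  1.    ]])} 0.0188 0.1 [[-0.9586  0.2848 -0.0004]
 [ 0.2848  0.9586 -0.001 ]
 [ 0.0001 -0.0011 -1.    ]]
```

View pics/top0.png

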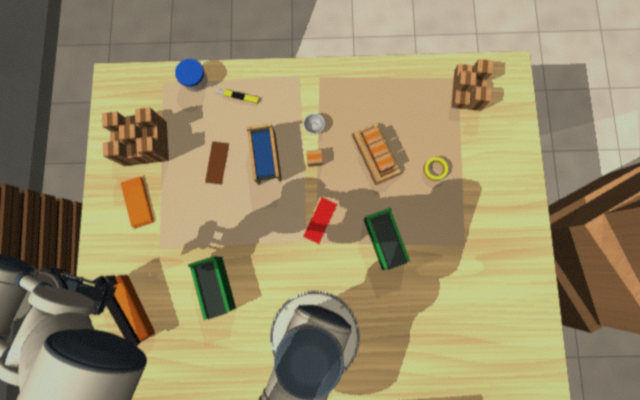

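View pics/side0.png

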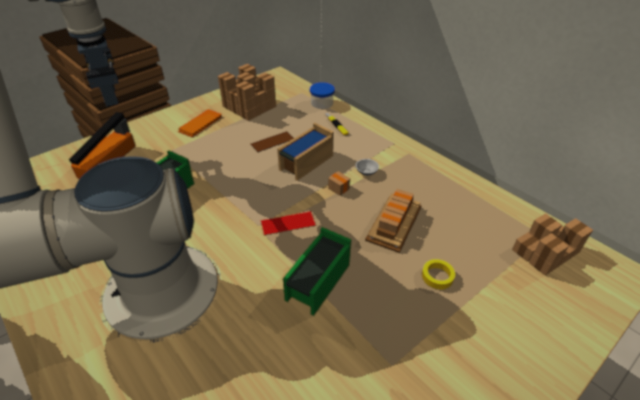

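The top view shows the wooden feeder with the blue plate at about (264,153) and the jig with three orange boxes at about (377,153). The tape roll is at (437,168), the bowl at (316,122) and the loose box at (316,157). The side view doesn't settle which end of the feeder is open, so I'll look closer with the wrist camera.

```bash
cat > h.py <<'E'
from rig import arm
import cv2,numpy as np
np.set_printoptions(precision=4,suppress=True)
def px2w(name,uv,z,cal=None):
    c=cal or arm.get_calibration(name);K=c["intrinsics"];T=c["cam_to_world"]
    out=[]
    for u,v in np.atleast_2d(uv):
        d=np.array([(u-K[0,2])/K[0,0],(v-K[1,2])/K[1,1]])
        if name=="wrist":
            r=np.hypot(*d);d=np.r_[d/max(r,1e-9)*np.sin(r),np.cos(r)]
        else:d=np.r_[d,1]
        d=T[:3,:3]@d;p=T[:3,3];out.append(p+d*(z-p[2])/d[2])
    return np.array(out)
def down(yaw):  # tool x axis at yaw (rad), z down
    c,s=np.cos(yaw),np.sin(yaw)
    return np.array([[c,s,0],[s,-c,0],[0,0,-1.]])
E
python3 - <<'E'
from h import *
f=px2w("top",[[254,129],[270,128],[260,181],[278,178]],.083);print(f)
j=px2w("top",[[366,129],[380,126],[385,172],[398,167]],.068);print(j)
fc,jc=f.mean(0),j.mean(0)
cur=arm.current_tool_rot()
import math
for n,c in(("feed",fc),("jig",jc)):
    best=None
    for yaw in np.radians(np.arange(-180,180,20)):
        # camera sits on tool +x side about 0.07m; aim TCP so camera is near the target
        R=down(yaw);q=arm.solve_ik(c+[0,0,.2],R)
        if q is not None:
            m=abs(np.array(q)[5]);best=min(best,(m,yaw),key=lambda a:a[0]) if best else (m,yaw)
    print(n,best)
    R=down(best[1]);p=c*1;p[2]=.3
    p[:2]-=.05*R[:2,0]
    arm.move_to(p,R)
    cal=arm.get_calibration("wrist");im=arm.snapshot("wrist")
    cv2.imwrite(f"pics/w_{n}.png",cv2.resize(im,(800,500),interpolation=3)[:,:,::-1]);np.save(f"w_{n}.npy",cal,allow_pickle=True)
    print(cal["cam_to_world"],arm.current_force(),arm.current_t())
E
```

```text
[[0.6771 0.1881 0.083 ]
 [0.6792 0.1347 0.083 ]
 [0.4996 0.1668 0.083 ]
 [0.5082 0.108  0.083 ]]
[[ 0.6726 -0.1858  0.068 ]
 [ 0.6818 -0.2331  0.068 ]
 [ 0.5232 -0.2426  0.068 ]
 [ 0.5391 -0.2861  0.068 ]]
feed (np.float64(1.4259180772294444), np.float64(1.7453292519943295))
[[ 0.9847  0.1664  0.0521  0.5851]
 [ 0.1743 -0.9409 -0.2903  0.1835]
 [ 0.0007  0.295  -0.9555  0.4715]
 [ 0.      0.      0.      1.    ]] [-0.3872  1.1842  0.0556] 2.5
jig (np.float64(3.316952873354699), np.float64(1.0471975511965976))
[[ 0.8666 -0.4773 -0.1456  0.6215]
 [-0.499  -0.8281 -0.2555 -0.2064]
 [ 0.0014  0.294  -0.9558  0.4717]
 [ 0.      0.      0.      1.    ]] [-0.4065  0.4865  0.5456] 3.9667
```

View pics/w_feed.png

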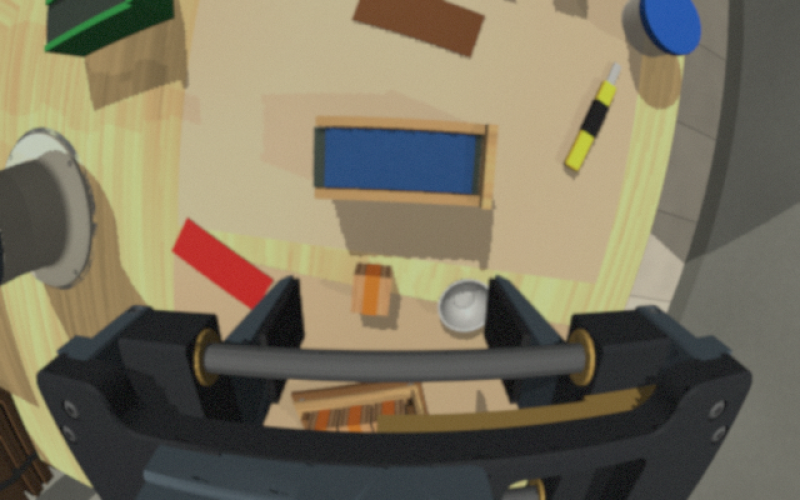

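View pics/w_jig.png

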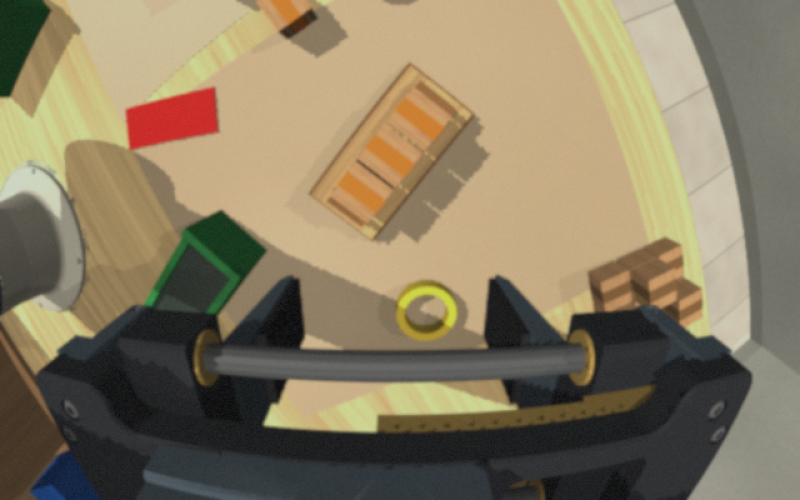

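The wrist view of the feeder shows its back wall at the far (right) end, x≈490, and the open lip at x≈318 toward the robot. In the jig view, the box row runs from (360,192) to (423,118). I'll rectify both views for accurate poses.

```bash
cat >> h.py <<'E'
def ortho(name,im,cal,cx,cy,yaw,z,w=240,h=120,s=3.3):
    """rectified picture: column = along yaw, row = across (-y up); s px/mm"""
    W,H=int(w*s),int(h*s)
    a=(np.arange(W)-W/2)/s/1000;b=-(np.arange(H)-H/2)/s/1000
    A,B=np.meshgrid(a,b);c_,s_=np.cos(yaw),np.sin(yaw)
    P=np.stack([cx+A*c_-B*s_,cy+A*s_+B*c_,np.full_like(A,z)],-1)
    T=np.linalg.inv(cal["cam_to_world"]);K=cal["intrinsics"]
    p=P@T[:3,:3].T+T[:3,3]
    if name=="wrist":
        r=np.hypot(p[...,0],p[...,1]);t=np.arctan2(r,p[...,2]);q=p[...,:2]/r[...,None]*t[...,None]
    else:q=p[...,:2]/p[...,2:]
    return cv2.remap(im,(q[...,0]*K[0,0]+K[0,2]).astype(np.float32),(q[...,1]*K[1,1]+K[1,2]).astype(np.float32),cv2.INTER_CUBIC)
def blue(im):
    h=cv2.cvtColor(im,cv2.COLOR_RGB2HSV);return cv2.inRange(h,(105,120,50),(125,255,255))
def plate(name,im,cal,cx,cy,yaw,z):
    o=ortho(name,im,cal,cx,cy,yaw,z);m=blue(o)
    n,l,st,ce=cv2.connectedComponentsWithStats(m);k=1+np.argmax(st[1:,4])
    r=cv2.minAreaRect(cv2.findNonZero((l==k).astype(np.uint8)));(u,v),(w,h),a=r
    if w<h:w,h,a=h,w,a+90
    a=(a+90)%180-90
    A,B=(u-o.shape[1]/2)/3300,-(v-o.shape[0]/2)/3300;c,s=np.cos(yaw),np.sin(yaw)
    return np.array([cx+A*c-B*s,cy+A*s+B*c]),yaw-np.radians(a),(w/3.3,h/3.3)
E
python3 - <<'E'
from h import *
p=px2w("top",[[254,129],[270,128],[260,181],[278,178]],.083).mean(0)
t=cv2.imread("pics/top0.png")[:,:,::-1].copy();s=cv2.imread("pics/side0.png")[:,:,::-1].copy()
cw=np.load("w_feed.npy",allow_pickle=True).item();wi=cv2.resize(cv2.imread("pics/w_feed.png")[:,:,::-1],(640,400),interpolation=cv2.INTER_AREA)
yaw=np.radians(8)
for n,im,cal in(("wrist",wi,cw),("top",t,arm.get_calibration("top")),("side",s,arm.get_calibration("side"))):
    print(n,*plate(n,im,cal,p[0],p[1],yaw,.083))
q,yw,_=plate("wrist",wi,cw,p[0],p[1],yaw,.083)
a=ortho("wrist",wi,cw,q[0],q[1],yw,.083,h=88)
cj=np.load("w_jig.npy",allow_pickle=True).item();wj=cv2.resize(cv2.imread("pics/w_jig.png")[:,:,::-1],(640,400),interpolation=cv2.INTER_AREA)
b=ortho("wrist",wj,cj,.604,-.237,np.radians(19),.068,h=88)
cv2.imwrite("pics/ortho.png",np.vstack([a,b])[:,:,::-1]);print(a.shape)
E
```

```text
wrist [0.5957 0.1569] 0.13268200769717778 (150.44459487452653, 59.13998228130919)
top [0.5937 0.159 ] 0.1291737595343378 (153.32495487097538, 56.419682358250476)
side [0.5935 0.164 ] 0.12743182331601982 (152.52375747218278, 50.72423761541194)
(290, 792, 3)
```

View pics/ortho.png

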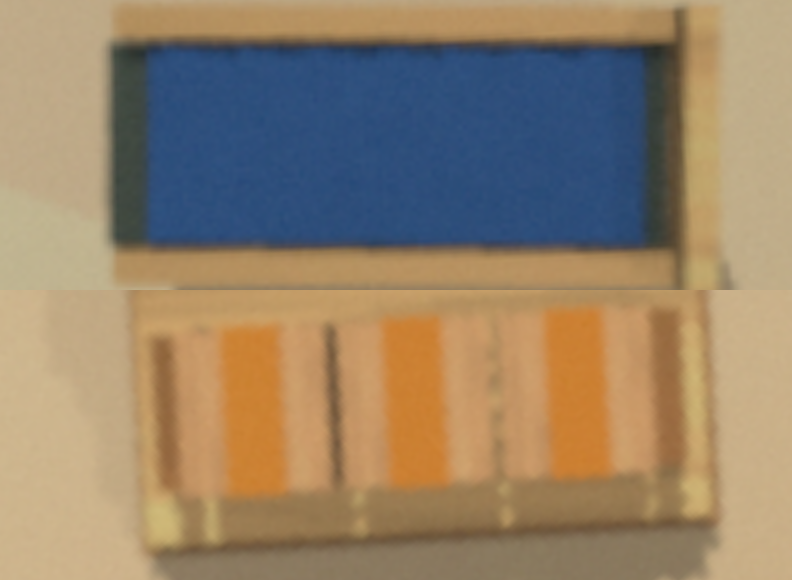

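```bash
cat >> h.py <<'E'
YAW=.1327;P0=np.array([.5957,.1569]);U=np.array([np.cos(YAW),np.sin(YAW)]);LIP=P0-.086*U
def F(n=5,dt=.012):
    v=[]
    for _ in range(n):
        arm.sleep(dt);v.append(arm.current_force())
    return np.mean(v,0)
def at(x,z): return np.r_[LIP+x*U,z]
E
python3 - <<'E'
from h import *
# jig check with the top picture and wrist picture
t=cv2.imread("pics/top0.png")[:,:,::-1].copy();cj=np.load("w_jig.npy",allow_pickle=True).item();wj=cv2.resize(cv2.imread("pics/w_jig.png")[:,:,::-1],(640,400),interpolation=cv2.INTER_AREA)
y0=np.radians(19)
for n,im,cal in(("wrist",wj,cj),("top",t,arm.get_calibration("top"))):
    o=ortho(n,im,cal,.604,-.237,y0,.068);h=cv2.cvtColor(o,cv2.COLOR_RGB2HSV)
    m=cv2.inRange(h,(5,175,120),(20,255,255));k,l,st,ce=cv2.connectedComponentsWithStats(m)
    c=ce[1:][st[1:,4]>2500];c=c[np.argsort(c[:,0])];A=(c[:,0]-o.shape[1]/2)/3300;B=-(c[:,1]-o.shape[0]/2)/3300
    W=np.c_[.604+A*np.cos(y0)-B*np.sin(y0),-.237+A*np.sin(y0)+B*np.cos(y0)];print(n,W,st[1:][st[1:,4]>2500])
    if len(W)>1:print(np.degrees(np.arctan2(*(W[-1]-W[0])[::-1])))
R=down(YAW+np.pi)
arm.move_to(at(.116,.17),R);arm.grip(0)
arm.move_l(at(.116,.092),feed=.06);arm.sleep(.3)
v=[]
for _ in range(20):
    arm.sleep(.01);v.append(arm.current_force())
print(np.mean(v,0),np.std(v,0),arm.current_ee_pos(),arm.current_joint_positions(),arm.current_t(),arm.current_width())
E
```

```text
wrist [[ 0.5607 -0.2443]
 [ 0.6062 -0.2257]
 [ 0.6517 -0.2074]] [[ 547   74   61  166 8501]
 [ 385   82   60  168 8409]
 [ 224   92   59  166 8244]]
22.084456420231994
top [[ 0.5577 -0.2385]
 [ 0.6029 -0.2201]
 [ 0.648  -0.2011]] [[  518    38    90   196 10540]
 [  358    46    87   200 10762]
 [  202    57    81   196 10460]]
22.490645379036245
[-0.0604  0.1858 -0.0295] [0.5045 0.5083 0.5272] [0.6255 0.1609 0.092 ] [  9.1291  37.2614  81.2082  -0.0009  61.5258 -88.4733] 8.9417 0.0005808065901964074
```

```bash
cat > press.py <<'E'
from h import *
b=F(12);z=.0855;x=.116;W=2.5
arm.move_l(at(x,z),feed=.03)
stop=False;T=9.0
while True:                      # touch and build up
    f=(F(8)-b)[2]
    if f>8.2 or z<.078:break
    z-=.0003 if f<1.5 else min(.00025,.5*(T-f)/15000)
    arm.move_l(at(x,z),feed=.01)
print("contact z",z,"f",f,arm.current_t())
def sink(d,xp): return d*max(0,(T*d+W*(.17-xp)-.15)/45)
xp=.086;log=[]
if f<11:
  while xp>.011:
    dx=min(.003,xp-.010);s0=sink(.17-x,xp);x-=dx;xp-=dx;d=.17-x;z-=sink(d,xp)-s0
    arm.move_l(at(x,z),feed=.03)
    f3=F(6)-b;f=f3[2];log.append((x*1e3,z*1e3,f,f3[:2]@U))
    if f>11.5 or f<3:print("abort",f);break
    z-=np.clip(.6*(T-f)*d*d/45,-.0008,.0008)
print(np.array(log)[::2],arm.current_t())
for _ in range(12):              # let up gently
    z+=.0008;arm.move_l(at(x,z),feed=.02)
arm.move_l(at(x,z+.06),feed=.08)
arm.sleep(.3);print(xp,arm.current_t())
arm.move_l(at(x-.09,.30),feed=.25)
cal=arm.get_calibration("wrist");im=arm.snapshot("wrist");np.save("w_o.npy",cal,allow_pickle=True)
q=plate("wrist",im,cal,*(LIP+.02*U),YAW,.083);print(q,(q[0]-LIP)@U)
cv2.imwrite("pics/w_o.png",im[:,:,::-1]);print(arm.current_t())
E
python3 press.py
```

```text
contact z 0.08265855290319302 f 8.349103545171227 13.5917
[[113.      82.5785   6.5532   0.0226]
 [107.      82.1862   7.7268   1.733 ]
 [101.      81.8851   8.3539   1.8628]
 [ 95.      81.6391   9.0577   1.8402]
 [ 89.      81.4499   9.1457   2.4028]
 [ 83.      81.2318   9.6487   2.1447]
 [ 77.      81.042    9.5264   2.047 ]
 [ 71.      80.8519   9.3003   2.1877]
 [ 65.      80.6177   9.514    2.366 ]
 [ 59.      80.3703   8.8625   2.3176]
 [ 53.      80.0954   9.1342   2.3235]
 [ 47.      79.802    8.7385   2.3104]
 [ 41.      79.481    9.3975   1.9959]] 21.0917
0.01099999999999995 25.2917
(array([0.5322, 0.1484]), np.float64(0.1327), (147.5757575757576, 59.3939393939394)) 0.021969696969696934
26.1917
```

Run:
```python
from h import *
im=cv2.imread("pics/w_o.png")[:,:,::-1].copy();c=np.load("w_o.npy",allow_pickle=True).item()
o=ortho("wrist",im,c,*(LIP+.02*U),YAW,.083);cv2.imwrite("pics/o2.png",o[:,:,::-1])
```

```text
(no output)
```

View pics/o2.png

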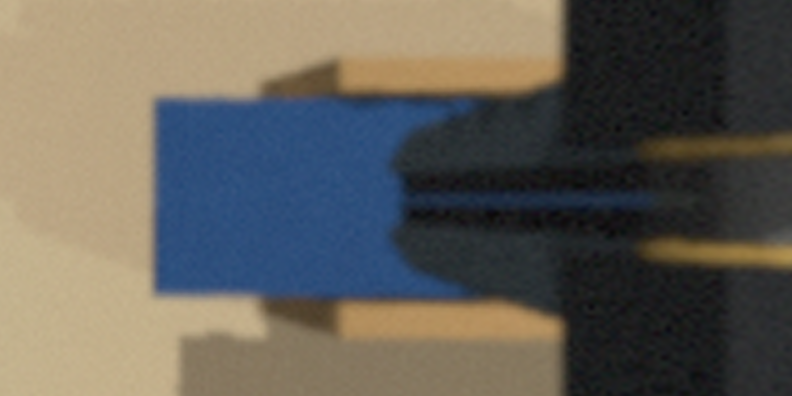

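The plate's front end is at column 155 and the fence ends are at column 338. That puts the overhang at about 53 mm, enough to grip across the overhanging end.

Run:
```python
from h import *
R=down(YAW+np.pi)
arm.move_to(at(-.022,.14),R);arm.grip(.085)
arm.move_l(at(-.022,.0627),feed=.08)
b=F(8);arm.grip(.05);print("w",arm.current_width(),arm.current_grasp_force(),F(8)-b)
for z in(.066,.072):
    arm.move_l(at(-.022,z),feed=.02);print(z,F(5)-b,arm.current_torque())
arm.move_l(at(-.022,.135),feed=.06);arm.sleep(.15)
print(arm.current_width(),arm.current_grasp_force(),F(8)-b,arm.current_t())
cv2.imwrite("pics/side1.png",cv2.resize(arm.snapshot("side")[60:240,200:480],(800,514),interpolation=cv2.INTER_CUBIC)[:,:,::-1])
```

```text
w 0.05966544617861848 29.997857809066772 [-0.2141  0.2535  0.0497]
0.066 [ 0.0417  0.0398 -3.1323] [0.0234 0.118  0.0171]
0.072 [ 0.2539  0.1466 -2.9658] [ 0.0375  0.1285 -0.0491]
0.05963718125778638 29.997586011886597 [ 0.0898 -0.3703 -3.0189] 32.2333
```

View pics/side1.png

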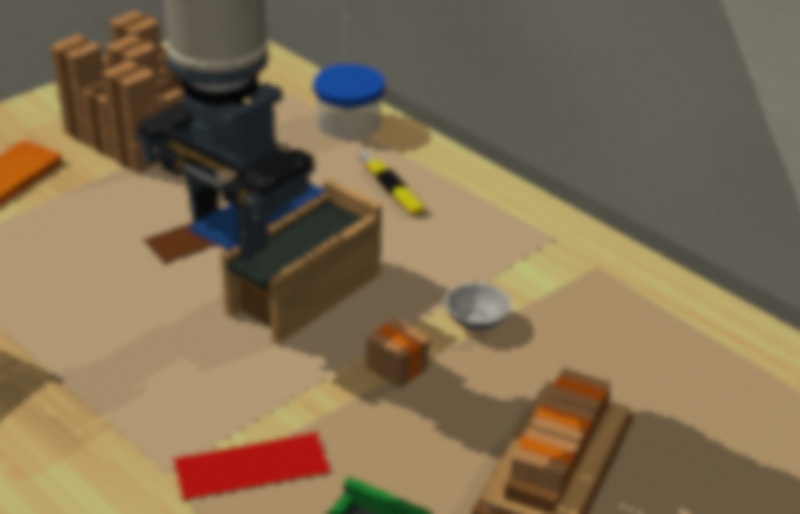

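```bash
cat > place.py <<'E'
from h import *
jy=np.radians(22.1);V=np.array([np.cos(jy),np.sin(jy)]);J=np.array([.6055,-.2245]);G=J-.044*V
R=down(jy+np.pi)
arm.move_l(np.r_[arm.current_ee_pos()[:2],.165],feed=.1)
arm.move_to(np.r_[G,.15],R);arm.move_l(np.r_[G,.062],feed=.08);arm.sleep(.3)
b=F(12);z=.0575;print(b,arm.current_t());arm.move_l(np.r_[G,z],feed=.03)
f=0
while z>.046:
    f=(F(5)-b)[2]
    if f>3.8:break
    z-=.0005 if f<1.2 else .00025
    arm.move_l(np.r_[G,z],feed=.015)
print(z,f,arm.current_grasp_force(),arm.current_t(),F(5)-b,arm.current_torque())
cv2.imwrite("pics/s2.png",cv2.resize(arm.snapshot("side")[150:270,320:480],(800,600),interpolation=cv2.INTER_CUBIC)[:,:,::-1])
E
python3 place.py
```

```text
[ 0.1537  0.122  -2.9199] 35.8417
0.050749999999999997 7.177740356221134 29.9992373585701 40.2667 [-1.5603  0.4687  7.3093] [ 0.1147  0.2463 -0.0009]
```

View pics/s2.png

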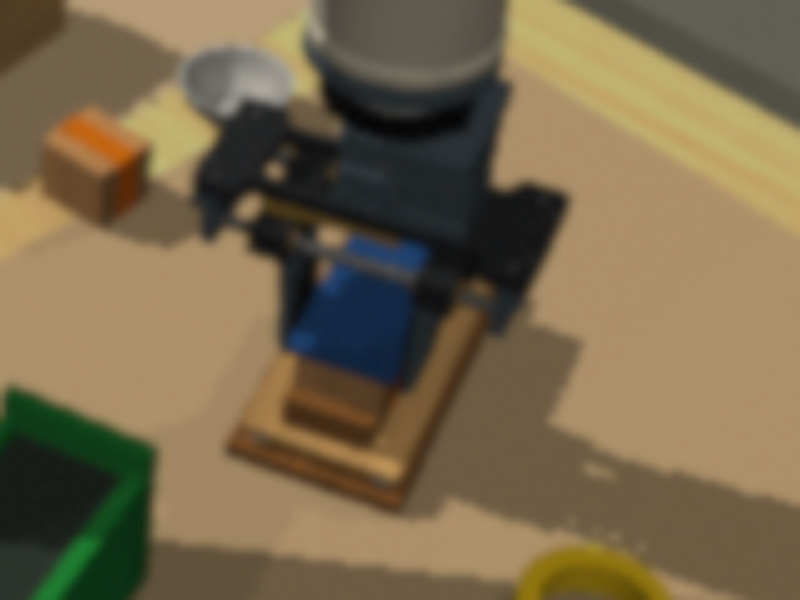

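The plate is resting on the row, level and aligned, with about 7 N of contact. I'll ease off, release, retreat and check.

Run:
```python
from h import *
p=arm.current_ee_pos();tz=.05075
G=p[:2]
arm.move_l(np.r_[G,tz+.0003],feed=.015);print(F(6))
arm.grip(.086);print(arm.current_width(),F(6),arm.current_t())
arm.move_l(np.r_[G,.16],feed=.1)
jy=np.radians(22.1);V=np.array([np.cos(jy),np.sin(jy)])
arm.move_l(np.r_[G-.06*V,.30],feed=.2);arm.sleep(.1)
J=np.array([.6055,-.2245])
cw=arm.get_calibration("wrist");w=arm.snapshot("wrist");t=arm.snapshot("top")
for n,im,c in(("wrist",w,cw),("top",t,arm.get_calibration("top"))):
    print(n,*plate(n,im,c,*J,jy,.071))
print(np.degrees(jy),jy,arm.current_t())
o=ortho("wrist",w,cw,*J,jy,.071,w=230,h=85);s=cv2.resize(arm.snapshot("side")[160:260,330:462],(o.shape[1],300),interpolation=cv2.INTER_CUBIC)
cv2.imwrite("pics/fin.png",np.vstack([o,s])[:,:,::-1])
```

```text
[-1.1076  0.194   3.1004]
0.08586497631129612 [-0.0499 -0.1075 -0.308 ] 41.3
wrist [ 0.6014 -0.2269] 0.3884277974160115 (140.35999644886365, 56.4669013745857)
top [ 0.6623 -0.1929] -0.7055592304463518 (59.793026086055875, 28.423196041222777)
22.1 0.38571776469074687 43.65
```

View pics/fin.png

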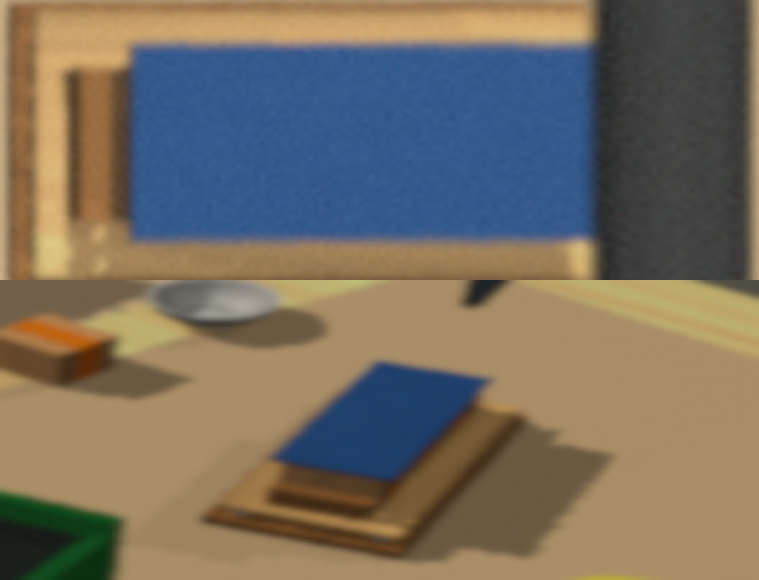

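The plate lies flat over the row. Its near end is at column 131, which puts the centre within about 1 mm of the target along and across the row, and its angle matches the row.

```bash
python3 -c "
from rig import arm
print(arm.sign_off(),arm.current_t())"
```

```text
the job is handed in; nothing more can be done
the job is handed in; nothing more can be done
```

I laid the blue plate flat and lengthwise on the three boxes in the jig, measured at about 1 mm from my estimate of the row's centre, and handed the job in at about 44 s; no verdict came back.

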